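# Refit the amplifier's volume knob and hold it in to pair

### The arm

A 7-joint arm with a two-finger parallel gripper is mounted at the origin on a cart in front of the work surface, level with it; the furniture and walls round the work are solid. World frame = base frame: x ahead of the robot, y to its left, z up, the work surface at z = 0. Lengths are in mm, angles in rad, forces in N, time in s.
With the tool pointing down it reaches from about 400 to 875 mm from the base axis. Payload 4.4 kg.
Tool frame: the origin (TCP) lies midway between the tips of the shut fingers; the grasp point (between the pads) lies ctrl.grip_depth behind it (ctrl.grip_depth is the distance from the TCP to the grasp point, in mm); z points along the fingers, y is the line along which they close (so a half turn about z gives the same grasp; the last joint's range is limited). The gripper opens to 85 mm and grips with 20 to 120 N. Pads are 22 mm wide; open, the fingers measure 114 mm over their backs; the gripper's body (76 mm by 85 mm) begins 54 mm behind the grasp point. The pads swing forward as they close: fully open they stand 13 mm farther back than shut.
Start: joints at [1.198, 0.628, 0.038, 1.517, -0.027, 0.996, -0.02], TCP at [196.334, -619.654, 231.313] pointing down, gripper open.
Joint ranges: [-3.06, 3.06], [-0.37, 2.12], [-1.25, 1.32], [0.18, 2.47], [-1.1, 4.24], [0.23, 1.98], [-2.94, 2.94]. Speed limits (rad/s): [2.57, 2.57, 3.14, 3.14, 3.14, 3.14, 3.14].

### API

Orientations are given as [roll, pitch, yaw] about the fixed x, y, z axes, in that order (R = Rz(yaw) Ry(pitch) Rx(roll)).
In Python, from cell import ctrl gives the robot as it stands.
- The arm moves only by the tool carry_out, never from a script. Its argument "deltas" is one flat list of numbers, 7 for each row, row after row: the turn, a rotation vector about the tool's x, y, z in degrees, then the shift along the tool's x, y, z in m, then the closure, from -1 (fully open) to 1 (shut). In form: [wx, wy, wz, dx, dy, dz, claw, wx, wy, wz, dx, dy, dz, claw, ...]. A call has 1 to 12 rows; each row shifts and turns the commanded pose from where the row before left it, along the tool's axes as they then stand; what a row does not reach is not made up. A row lasts 1/8 s, in which the tool goes at most 62.5 mm and 10.7 degrees, less where a joint would pass 70% of its speed; a pose out of reach is approached as far as the arm can. A call with a gripper value outside its range is refused whole. The fingers move at their own pace and stop on an object; the grip force is fixed at half the most. Time passes only in rows, so rows that do not move let the fingers close. It gives the time, the measured TCP pose, the force, the opening and the grip force at its end, in the units of the state.
- ctrl.read_state(): the state, without advancing time (a new reading comes with each control period).
- ctrl.get_image(name): name is "scene" or "top" or "wrist"; returns the picture (420x560x3 uint8, red, green, blue); there is no depth.
- ctrl.calibration(name): a dict with "mtx" (3x3 intrinsics, pixels), "distortion" ([k1, k2, p1, p2, k3] as OpenCV has them; the pictures are not rectified), "R" (3x3) and "t" (3): a world point X has camera coordinates R X + t. Camera axes: x right, y down, z forward; pixel columns grow to the right and rows downward; lengths in mm; the calibration is good to about 2 mm. A picture is of the moment at which its call begins: read the wrist's pose just before it. calibration takes no time and is no camera call; for the wrist camera it gives the pose at the moment of the call.
- ctrl.finish_job(): hands the job in; it is judged then, once.
The state is a dict: "clock": time; "qpos": joint angles; "qd": joint speeds; "tau": joint torques, N m; "eef_pos": TCP position; "tool_rot": TCP orientation; "force": force on the tool from outside, world axes, zero at the start; "torque": the same for the moment, N m; "width": finger opening in mm; "gripper_force": force on a finger pad.
Only numpy, scipy, OpenCV 4.12 (cv2) and the standard library are available. Lean on these libraries where they do the work, as an engineer would, in place of code of your own. Each camera call takes 0.05 s, during which the arm holds its last target. There are 200 camera calls.

### The job

The volume knob has come off the headphone amplifier on the desk, and I want to pair my phone with it. Slide the input selector on its top all the way to the wireless end (the end with the arcs sign), then turn the loose knob so that the flat in its bore (under the pointer line) meets the flat of the bare D-shaft, push it fully onto the shaft, and press it right in against its spring. Finish while still gripping the knob and holding it pressed in: do not let go or ease off, and leave the phone, binder clip, memory stick and eraser where they are.

Things in the scene. Friction and masses are not known exactly. Their poses are not given: they have to be found in the camera images.
- amp: headphone amplifier, fixed: grey metal case 170 mm deep (its x) by 220 wide (y) by 50 high; two sockets in its front plate on the -x side, roughly facing the robot. Origin: centre of its underside; x to its rear, z up, top panel at z = 50 mm. On the panel at x = -15 mm: the bare D-shaft at y = -55 with a hex nut 2 mm high round its foot, and the selector in its slot along y. Nothing else stands up
- selector (a joint): slide of the input selector, m: 0 = wired end (ring sign, towards the shaft), 0.030 = wireless end (arcs sign), a stop. It moves along the amplifier's +y as the value grows, needs about 1.5 N and stays where it is left; starts between 0 and 0.010
- selector_top (a point): centre of the top of the selector's black ridged cap, which is 12 mm along the amplifier's x, 22 mm along its y, and stands 16.5 mm above the panel; axes as the amplifier's
- shaft_tip (a point): centre of the upper end of the upright steel D-shaft (12 mm diameter, tip bevelled 1.5 mm), 23 mm above the panel when not pressed. z up; x points square out of the shaft's flat, which lies 2 mm from the axis and runs the whole length. The shaft turns about z (friction 0.012 N m, stops 2.4 rad either side of the amplifier's +x); its flat starts within 1 rad of the amplifier's +x
- plunger (a joint): how far the shaft is pressed down into the amplifier, m: 0 = out, 0.004 = fully in (stop). A spring needs about 3 N to start and 7 N at the stop, and pushes shaft and knob out again when let go
- knob: loose round volume knob standing on the desk, top up: black fluted side, aluminium disc on top with a black pointer line; 36 mm diameter, 26 high, about 45 g. Origin: centre of its underside; z up, x along the pointer. Below, a D-bore 16 mm deep, 13 diameter, its flat 2.5 mm from the axis on the +x side, mouth bevelled 2 mm: it goes on where its x points the same way as shaft_tip's x
- knob_seat (a point): centre of the blind end of the bore, 16 mm above the knob's underside, on its axis; it meets shaft_tip when the knob is fully on. The knob's underside is then 7 mm above the panel, and 3 mm when pressed in. Axes as the knob's
- knob_mark (a point): outer end of the pointer line on the knob's top, 15 mm from the axis along the knob's x, 26 mm above its underside
- phone: bystander: black phone lying flat, 82x164x10 mm, to the left; origin at the centre of its underside
- binder_clip: bystander: black binder clip standing on the desk with its wire arms up, 30x32x38 mm, behind the knob; origin at the centre of its underside
- memory_stick: bystander: small memory stick lying flat, 16x51x8 mm, near the desk's front; origin at the centre of its underside
- eraser: bystander: eraser lying flat, 24x52x12 mm, in front of the amplifier; origin at the centre of its underside

How it is judged (in metres and radians):
On the way, in this order (a step that is already met when the one before it is completed fails the run):
1. the selector is at its wireless end, the knob not yet on the shaft (value of joint selector above 0.026 m and distance between knob_seat and shaft_tip above 0.02 m), for 0.2 s.
2. the knob is fully on the shaft, flat to flat (distance between knob_seat and shaft_tip below 0.004 m and angle between the x axis of knob and the x axis of shaft_tip, either way round below 0.35 rad and x of knob_mark in the frame of shaft_tip above 0.01 m), for 0.2 s.
At the end, for the whole second after the job is handed in: the selector is within 4 mm of the wireless end; the knob is fully on the shaft (end of the bore within 4 mm of the shaft's tip, 3 mm sideways), flat to flat within 0.35 rad and upright within 0.15 rad; the fingers still hold it (over 2 N) and keep it pressed in by more than 3 of its 4 mm, at rest (all of step 2 and value of joint selector above 0.026 m and horizontal distance between knob_seat and shaft_tip below 0.003 m and angle between knob's own z axis and vertical below 0.15 rad and value of joint plunger above 0.003 m and contact force between the fingers and knob above 2 N and linear speed of knob below 0.02 m/s); the arm keeps its last pose, push and grip.
It fails at once if a bystander (phone, binder clip, memory stick, eraser) is moved by more than 25 mm (distance of any of phone, binder_clip, memory_stick, eraser from where it was at the start of the episode above 0.025 m).
It also fails if it takes over 54 s, if anything falls off the work surface, if the arm or the gripper's body presses on something with over 40 N, if the wrist force passes 120 N, or if a joint passes its speed limit or range.

## Working session

There is one attempt and no reset: what is moved stays moved. The work goes in short steps, Python scripts to look and compute and a tool call to move; the robot and the scene stay as the last step left them, time stands still between calls to the robot, and variables do not carry over. Pictures are saved under pics/ and viewed, at most 10 in all, crops included, and the job is handed in when it is done.

Besides the shell and the picture viewer there is one more tool, called after "Request:" as a command line: name --argument value ..., lists and objects as JSON in quotes. carry_out: Moves the arm, as the interface text tells. Its arguments: {"type":"object","properties":{"deltas":{"type":"array"}},"required":["deltas"]}

```bash
mkdir -p pics
cat > h.py <<'E'
import numpy as np, cv2
from cell import ctrl
def cal(n):
    c=ctrl.calibration(n); return {k:np.array(c[k],float) for k in ("mtx","distortion","R","t")}
def ray(c,uv):
    p=cv2.undistortPoints(np.array([[uv]],float),c["mtx"],c["distortion"])[0,0]
    d=c["R"].T@np.array([p[0],p[1],1]); o=-c["R"].T@c["t"].ravel(); return o,d/np.linalg.norm(d)
def onz(c,uv,z):
    o,d=ray(c,uv); return o+d*(z-o[2])/d[2]
def tri(rays):
    A=np.zeros((3,3));b=np.zeros(3)
    for o,d in rays:
        P=np.eye(3)-np.outer(d,d);A+=P;b+=P@o
    x=np.linalg.solve(A,b); return x,[np.linalg.norm((np.eye(3)-np.outer(d,d))@(x-o)) for o,d in rays]
def proj(c,X):
    return cv2.projectPoints(np.array(X,float).reshape(-1,3),cv2.Rodrigues(c["R"])[0],c["t"],c["mtx"],c["distortion"])[0].reshape(-1,2)
def snap(n,f):
    im=ctrl.get_image(n); cv2.imwrite("pics/"+f,im[:,:,::-1]); return im
E
python3 - <<'E'
from h import *
s=ctrl.read_state(); print(s,ctrl.grip_depth)
a=snap("scene","s0.png");b=snap("top","t0.png")
for n in("scene","top","wrist"):
    c=cal(n);print(n,c["mtx"][0,0],-c["R"].T@c["t"].ravel(),c["R"].round(2).tolist())
E
```

```text
{'clock': 0.0, 'qpos': array([ 1.19822665,  0.62933271,  0.03845881,  1.51836187, -0.02699593,
        0.99628424, -0.01997603]), 'qd': array([-0.00041491, -0.00064884,  0.00088455, -0.00031421,  0.00028622,
       -0.00062233,  0.00100734]), 'tau': array([ 9.64449609e-04, -5.63400614e+01,  1.22663196e+00, -1.93443650e+01,
        1.09584173e-02,  1.05922879e-02, -1.55788491e-06]), 'eef_pos': array([ 196.11897358, -619.06199532,  230.40004432]), 'tool_rot': array([-3.13972533e+00,  3.70424033e-05,  3.06782411e-01]), 'force': array([0.25312   , 1.10142968, 0.18942562]), 'torque': array([ 0.04069586, -0.04846118, -0.01218288]), 'gripper_force': 0.0, 'width': 85.31112544388299} 18.700000000000003
scene 507.1240100874566 [-240.78404866  970.89865693  633.28981274] [[-0.76, -0.65, -0.01], [-0.26, 0.32, -0.91], [0.6, -0.69, -0.41]]
top 514.6138645284267 [ 383.27284555   87.41051221 1284.40496222] [[0.02, -1.0, 0.01], [-0.99, -0.02, -0.14], [0.14, -0.01, -0.99]]
wrist 348.8616588322299 [ 263.06985274 -598.14466794  373.02095184] [[0.3, -0.95, -0.0], [-0.92, -0.29, 0.28], [-0.27, -0.08, -0.96]]
```

View pics/s0.png

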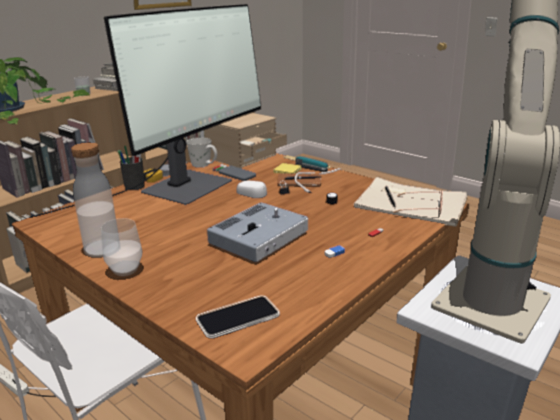

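View pics/t0.png

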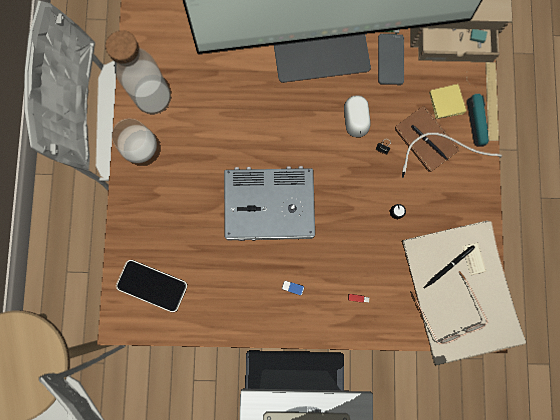

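The scene view shows the amp in the middle, the knob to its right and the phone and eraser in front. In the top view the knob is at (398,211), the shaft at about (292,209), the selector's black cap at about (247,209) and the binder clip at (383,147).

Run:
```python
from h import *
c=cal("top");cs=cal("scene")
for n,uv,z in [("knob",(398,211),26),("shaft",(292,209),73),("cap",(248,209),60),("clip",(383,147),20),("c1",(225,170),50),("c2",(313,169),50),("c3",(314,237),50),("c4",(227,239),50),("eraser",(293,288),12)]:
    X=onz(c,uv,z);print(n,X.round(0),proj(cs,X).round(0))
```

```text
knob [ 590. -221.   26.] [[332. 195.]]
shaft [582.  44.  73.] [[278. 210.]]
cap [581. 149.  60.] [[251. 228.]]
clip [ 755. -186.   20.] [[284. 188.]]
c1 [678. 209.  50.] [[208. 229.]]
c2 [686.  -7.  50.] [[262. 202.]]
c3 [518. -12.  50.] [[309. 217.]]
c4 [509. 198.  50.] [[259. 247.]]
eraser [395.  36.  12.] [[336. 250.]]
```

Request:
carry_out --deltas '[0, 0, 8.8, 0, 0, 0, -1, 0, 0, 8.8, 0, 0, 0, -1, 0, 0, 0, 0.038, -0.038, 0, -1, 0, 0, 0, 0.038, -0.038, 0, -1, 0, 0, 0, 0.038, -0.038, 0, -1, 0, 0, 0, 0.038, -0.038, 0, -1, 0, 0, 0, 0.038, -0.038, 0, -1, 0, 0, 0, 0.038, -0.038, 0, -1, 0, 0, 0, 0.038, -0.038, 0, -1, 0, 0, 0, 0.038, -0.038, 0, -1, 0, 0, 0, 0.038, -0.038, 0, -1, 0, 0, 0, 0.038, -0.038, 0, -1]'

```text
clock: 1.6
eef_pos: [577.4, -238.4, 231.0]
tool_rot: [-3.142, 0.001, -0.0]
force: [0.4, -0.9, -0.1]
width: 85.2
gripper_force: 0.0
```

Request:
carry_out --deltas '[0, 0, 0, 0, 0, 0.02, -1, 0, 0, 0, 0, 0, 0, -1]'

```text
clock: 1.85
eef_pos: [575.3, -238.8, 209.5]
tool_rot: [-3.14, 0.004, 0.001]
force: [0.1, -0.6, 0.4]
width: 85.7
gripper_force: 0.0
```

Run:
```python
from h import *
s=ctrl.read_state();print(s["clock"],s["eef_pos"],s["tool_rot"],s["qpos"].round(2))
snap("wrist","w1.png");c=cal("wrist")
import pickle;pickle.dump(c,open("w1.pkl","wb"))
print(-c["R"].T@c["t"].ravel(),proj(c,[590,-221,26]))
```

```text
1.85 [ 575.25914189 -238.8114828   209.46801032] [-3.14035379e+00  4.27921053e-03  7.17411182e-04] [ 0.28  0.62  0.12  1.62 -0.08  0.92 -1.15]
[ 645.96744551 -240.42474007  352.9103104 ] [[257.80377357 162.55235665]]
```

View pics/w1.png

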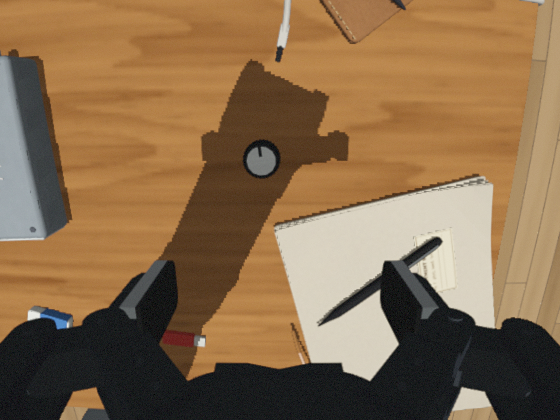

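The wrist view shows the knob disc at about (262,158) with its pointer running up to (260,147), which is roughly world +x. The memory stick is at about (185,338), and the area round the knob is clear.

Request:
carry_out --deltas '[0, 0, 0, 0.01, -0.05, 0.03, -1, 0, 0, 0, 0.01, -0.04, 0.03, -1, 0, 0, 0, 0, 0, 0, -1, 0, 0, 0, 0, 0, 0, -1]'

```text
clock: 2.4
eef_pos: [596.5, -151.8, 152.2]
tool_rot: [3.14, -0.001, -0.002]
force: [0.4, -0.2, 0.4]
width: 85.3
gripper_force: 0.0
```

```bash
cat > knob.py <<'E'
from h import *
import pickle
def knob(im,c,guess):
    """disc centre, pointer tip pixel (im RGB)"""
    g=proj(c,guess)[0]; hsv=cv2.cvtColor(im,cv2.COLOR_RGB2HSV)
    # whole knob silhouette: unsaturated (desk is saturated)
    m=((hsv[...,1]<60)&(hsv[...,2]>90)).astype(np.uint8)
    x0,y0=(g-45).astype(int); x0,y0=max(x0,0),max(y0,0)
    w=m[y0:y0+90,x0:x0+90]
    n,l,st,ce=cv2.connectedComponentsWithStats(w)
    k=min([i for i in range(1,n) if st[i,4]>100],key=lambda i:np.hypot(*(ce[i]+[x0,y0]-g)))
    cs,_=cv2.findContours((l==k).astype(np.uint8),cv2.RETR_EXTERNAL,cv2.CHAIN_APPROX_NONE)
    h=cv2.convexHull(max(cs,key=cv2.contourArea)); el=cv2.fitEllipse(h)
    ctr=np.array(el[0])+[x0,y0]
    # pointer: dark pixels well inside the disc
    yy,xx=np.mgrid[0:im.shape[0],0:im.shape[1]]; r=min(el[1])/2
    d=np.hypot(xx-ctr[0],yy-ctr[1]); ins=d<0.8*r
    v=hsv[...,2].astype(float); wt=np.where(ins,np.clip(np.median(v[ins])-25-v,0,None),0)
    tip=np.array([(wt*xx).sum(),(wt*yy).sum()])/wt.sum()
    return ctr,el[1],tip
E
python3 - <<'E'
from knob import *
im1=cv2.imread("pics/w1.png")[:,:,::-1];c1=pickle.load(open("w1.pkl","rb"))
s=ctrl.read_state();print(s["eef_pos"]);c2=cal("wrist");im2=snap("wrist","w2.png")
pickle.dump(c2,open("w2.pkl","wb"))
g=onz(c1,(262,158),26)
R=[]
for im,c in((im1,c1),(im2,c2)):
    ctr,ax,tip=knob(np.ascontiguousarray(im),c,g);R.append(ray(c,ctr))
    C=onz(c,ctr,26);T=onz(c,tip,26)-C;print(ctr,ax,tip,C.round(1),np.degrees(np.arctan2(T[1],T[0])),np.linalg.norm(T))
print(tri(R))
cr=[im[int(proj(c,g)[0,1])-40:,int(proj(c,g)[0,0])-40:][:80,:80] for im,c in((im1,c1),(im2,c2))]
E
```

```text
[ 596.53231629 -151.81998183  152.16748375]
[260.76930618 160.50348663] (27.911916732788086, 28.55511474609375) [259.59607173 152.78565329] [ 591.9 -223.8   26. ] 7.778260147118467 7.375702441399894
[365.19009018 199.5611763 ] (32.851097106933594, 36.338409423828125) [363.60081814 189.88392705] [ 591.4 -222.2   26. ] 12.751572377124356 8.219896614209661
(array([ 590.77919215, -223.44642059,   21.84986655]), [np.float64(0.5063012714226709), np.float64(0.5063012714228623)])
```

Request:
carry_out --deltas '[0, 0, 0, -0.01, -0.05, -0.04, -1, 0, 0, 0, -0.015, -0.05, -0.04, -1, 0, 0, 0, -0.015, -0.05, 0, -1, 0, 0, 0, 0, -0.05, 0, -1, 0, 0, 0, 0, -0.05, 0, -1, 0, 0, 0, 0, 0, 0, -1, 0, 0, 0, 0, 0, 0, -1]'

```text
clock: 3.32
eef_pos: [558.4, 93.8, 228.8]
tool_rot: [3.141, -0.002, -0.003]
force: [-0.2, -1.0, -0.2]
width: 85.5
gripper_force: 0.0
```

Run:
```python
from knob import *
s=ctrl.read_state();print(s["clock"],s["eef_pos"],s["tool_rot"]);c=cal("wrist");im=snap("wrist","w3.png");pickle.dump(c,open("w3.pkl","wb"))
print(proj(c,[[582,44,73],[581,149,66]]))
```

```text
3.325 [558.40474762  93.80059685 228.8063914 ] [ 3.14052557e+00 -1.70540337e-03 -2.89089792e-03]
[[335.38971837 158.39928456]
 [215.02301852 158.6997767 ]]
```

View pics/w3.png

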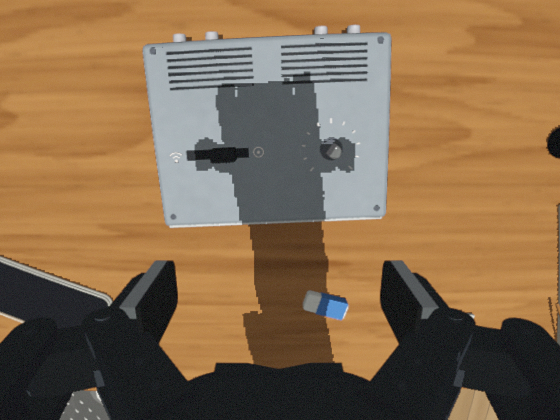

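The amp top is in view: arcs sign at (176,157), slot from 188 to 249 with the cap at about (222,155), ring sign at (258,152), and the shaft at about (334,150). I'll take a closer view.

Request:
carry_out --deltas '[0, 0, 0, 0.01, 0, 0.05, -1, 0, 0, 0, 0.02, 0, 0.045, -1, 0, 0, 0, 0, 0, 0, -1, 0, 0, 0, 0, 0, 0, -1]'

```text
clock: 3.88
eef_pos: [588.2, 94.4, 134.1]
tool_rot: [3.141, -0.001, -0.003]
force: [-0.1, -0.6, -0.1]
width: 85.1
gripper_force: 0.0
```

Run:
```python
from knob import *
s=ctrl.read_state();print(s["clock"],s["eef_pos"],s["tool_rot"]);c=cal("wrist");im=snap("wrist","w4.png");pickle.dump(c,open("w4.pkl","wb"))
p=proj(c,[[582,44,73],[581,149,66]]);print(p)
x0,y0=int(p[1,0])-55,int(p[0,1])-50
print(x0,y0)
cv2.imwrite("pics/w4c.png",cv2.resize(im[y0:y0+100,x0:x0+260,::-1],None,fx=3,fy=3,interpolation=cv2.INTER_CUBIC))
```

```text
3.875 [588.17132292  94.38541352 134.0729527 ] [ 3.14120104e+00 -1.03646539e-03 -2.76950578e-03]
[[358.4642504  229.3024184 ]
 [193.10703075 227.40604806]]
138 179
```

View pics/w4c.png

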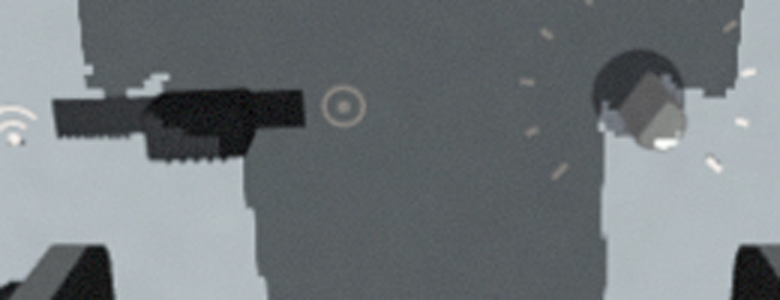

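The close crop (origin 138,179, scale 3) shows the cap's ridged front top edge at crop (148–252, 160), the slot from (53,118) to (305,110), the ring sign at (343,106), the nut centred near (638,92) and the shaft leaning down-right. The flat seems to face up-left. I'll compute the positions and take a larger shaft crop.

Run:
```python
from knob import *
c=pickle.load(open("w4.pkl","rb"));c3=pickle.load(open("w3.pkl","rb"))
f=lambda x,y:(138+x/3-.33,179+y/3-.33)
for n,p,z in[("slotL",(53,118),50),("slotR",(305,110),50),("ring",(343,106),50),("nut",(638,92),52),("tip",(660,122),73),("capFL",(148,160),66.5),("capFR",(250,160),66.5)]:
    print(n,onz(c,f(*p),z).round(1))
for p in[(153,50),(382,38),(375,211),(172,217)]: print("screw",onz(c3,p,50).round(1))
im=cv2.imread("pics/w4.png");b=onz(c,f(638,92),52)
q=proj(c,[b,b+[0,0,21]]).round(1);print(q)
x0,y0=int(q[0,0])-25,int(q[0,1])-20;print(x0,y0)
a=cv2.resize(im[y0:y0+50,x0:x0+55],None,fx=9,fy=9,interpolation=cv2.INTER_LANCZOS4)
cv2.imwrite("pics/w4s.png",cv2.convertScaleAbs(a,alpha=1.3))
```

```text
slotL [582.  179.1  50. ]
slotR [583.9 120.7  50. ]
ring [584.8 112.   50. ]
nut [588.6  45.3  52. ]
tip [588.6  44.9  73. ]
capFL [578.  153.1  66.5]
capFR [578.  131.   66.5]
screw [674.6 202.   50. ]
screw [683.5   3.3  50. ]
screw [527.1  -0.6  50. ]
screw [521.6 197.2  50. ]
[[350.3 209.3]
 [357.1 219.4]]
325 189
```

View pics/w4s.png

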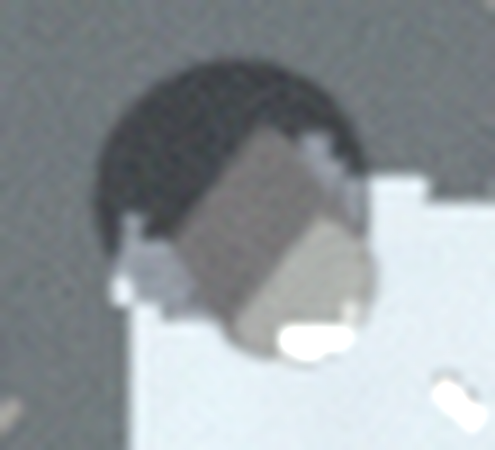

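The flat is clear in the crop (9x, origin 325,189). The tip's chord runs from (235,310) to (320,218) and the flat faces up-left. The selector cap is at about (584,142), with its ring-side edge at y≈131. Next I shut the fingers and push the selector along +y.

Request:
carry_out --deltas '[0, 0, -2.4, -0.002, -0.008, 0, 1, 0, 0, 0, 0, 0, 0, 1, 0, 0, 0, 0, 0, 0.02, 1, 0, 0, 0, 0, 0, 0.02, 1, 0, 0, 0, 0, 0, 0, 1, 0, 0, 0, 0, 0, 0, 1, 0, 0, 0, 0, 0, 0.02, 1, 0, 0, 0, 0, 0, 0.017, 1, 0, 0, 0, 0, 0, 0, 1]'

```text
clock: 5.05
eef_pos: [584.9, 103.8, 55.0]
tool_rot: [3.141, 0.002, 0.042]
force: [0.2, -0.5, 1.1]
width: 0.1
gripper_force: 0.0
```

Request:
carry_out --deltas '[0, 0, 0, 0, -0.005, 0, 1, 0, 0, 0, 0, -0.005, 0, 1, 0, 0, 0, 0, -0.005, 0, 1, 0, 0, 0, 0, -0.005, 0, 1, 0, 0, 0, 0, 0, 0, 1]'

```text
clock: 5.68
eef_pos: [585.1, 124.5, 56.1]
tool_rot: [-3.141, -0.001, 0.042]
force: [0.2, 0.9, 0.4]
width: -0.3
gripper_force: 0.0
```

Run:
```python
from knob import *
c=pickle.load(open("w4.pkl","rb"))
f=lambda x,y:(325+x/9-.44,189+y/9-.44)
a,b=onz(c,f(235,310),73),onz(c,f(320,218),73)
n=np.array([a[1]-b[1],b[0]-a[0]]);n=np.array([(a-b)[1],-(a-b)[0]]);n/=np.linalg.norm(n)
if n[0]<0:n=-n
print(a,b,np.linalg.norm(a-b),"n",n,np.degrees(np.arctan2(n[1],n[0])),"centre",((a+b)/2)[:2]-2*n)
a,b=onz(c,f(178,238),52.),onz(c,f(265,125),52.);t=b-a;print(np.degrees(np.arctan2(-t[0],t[1])),np.linalg.norm(t),((a+b)/2)[:2]-2*n)
im=snap("wrist","w5.png");cw=cal("wrist");pickle.dump(cw,open("w5.pkl","wb"))
print(proj(cw,[[588.5,45,73],[584,142,66],[583,165,66]]))
cv2.imwrite("pics/w5c.png",im[100:420,100:460,::-1])
```

```text
[586.19159389  49.14107352  73.        ] [592.82772656  43.65976099  73.        ] 8.607150737644815 n [0.63683241 0.77100226] 50.44397637518328 centre [588.23599541  44.85841273]
-124.53345568876487 10.751915424688248 [587.70331103  44.58705279]
[[469.67568029 280.57375319]
 [235.78920607 275.19897979]
 [181.84715945 274.92825497]]
```

Request:
carry_out --deltas '[0, 0, 0, 0, -0.004, 0, 1, 0, 0, 0, 0, -0.004, 0, 1, 0, 0, 0, 0, -0.004, 0, 1, 0, 0, 0, 0, 0, 0, 1]'

```text
clock: 6.22
eef_pos: [584.3, 136.7, 55.9]
tool_rot: [-3.141, 0.0, 0.042]
force: [-0.2, -0.8, 0.4]
width: 0.3
gripper_force: 0.0
```

Run:
```python
from knob import *
print(ctrl.read_state()["force"])
im=snap("wrist","w6.png");cw=cal("wrist");pickle.dump(cw,open("w6.pkl","wb"))
print(proj(cw,[[588.5,45,73],[584,142,66],[583,165,66]]))
cv2.imwrite("pics/w6c.png",cv2.resize(im[160:360,100:460,::-1],None,fx=2,fy=2))
```

```text
[-0.21164219 -0.80729614  0.39609524]
[[497.85450316 279.98051447]
 [264.89136709 275.25209045]
 [210.55483493 275.10875731]]
```

View pics/w6c.png

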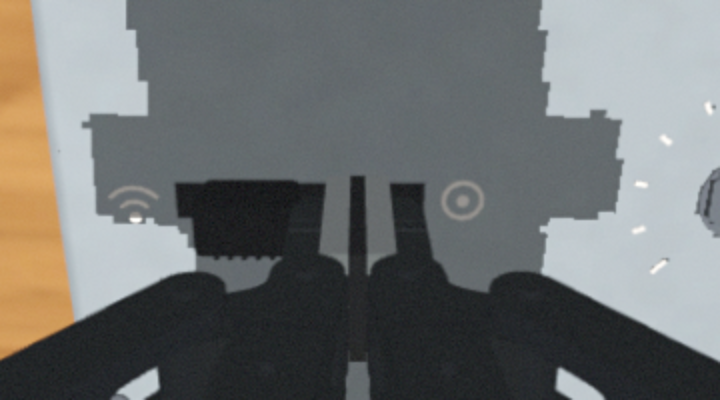

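The finger is against the cap and has carried it most of the way. The cap's left edge is at crop (195,255), close to the slot's left end at (175,185). I push on to the stop.

Request:
carry_out --deltas '[0, 0, 0, 0, -0.003, 0, 1, 0, 0, 0, 0, -0.003, 0, 1, 0, 0, 0, 0, -0.002, 0, 1]'

```text
clock: 6.65
eef_pos: [584.1, 141.5, 55.8]
tool_rot: [3.139, 0.001, 0.04]
force: [-0.0, -6.7, -0.8]
width: -0.1
gripper_force: 3.7
```

Run:
```python
from knob import *
c=pickle.load(open("w6.pkl","rb"))
f=lambda x,y:(100+x/2,160+y/2)
print(onz(c,f(195,253),66.5),onz(c,f(175,185),50),onz(c,f(462,200),50),onz(c,f(135,205),50))
print(ctrl.read_state()["force"])
```

```text
[577.54559866 170.61546428  66.5       ] [585.57735543 178.70594852  50.        ] [584.67028218 111.73746386  50.        ] [579.95662333 188.43076659  50.        ]
[-0.0348302  -6.68677283 -0.79483846]
```

Request:
carry_out --deltas '[0, 0, 0, 0, -0.002, 0, 1, 0, 0, 0, 0, -0.002, 0, 1, 0, 0, 0, 0, 0, 0, 1, 0, 0, 0, 0, 0, 0, 1]'

```text
clock: 7.15
eef_pos: [584.0, 141.8, 55.8]
tool_rot: [3.135, 0.001, 0.038]
force: [0.2, -11.2, 1.4]
width: -0.1
gripper_force: 5.7
```

The selector is at its stop: 4 mm more of command moved it only 0.3 mm while the force rose to 11 N. Now I go back to the knob.

Request:
carry_out --deltas '[0, 0, 0, 0, 0.015, 0, 1, 0, 0, 2.4, 0, 0, -0.04, 1, 0, 0, 0, 0, 0, -0.04, -1, 0, 0, 0, 0, 0.046, 0, -1, 0, 0, 0, 0, 0.046, 0, -1, 0, 0, 0, 0, 0.046, 0, -1, 0, 0, 0, 0, 0.046, 0, -1, 0, 0, 0, 0, 0.046, 0, -1, 0, 0, 0, 0, 0.046, 0, -1, 0, 0, 0, 0, 0.046, 0, -1, 0, 0, 0, 0, 0, 0, -1, 0, 0, 0, 0, 0, 0, -1]'

```text
clock: 8.65
eef_pos: [584.5, -188.0, 135.8]
tool_rot: [-3.14, -0.0, -0.0]
force: [0.5, -0.1, 0.7]
width: 85.2
gripper_force: 0.0
```

Run:
```python
from knob import *
s=ctrl.read_state();print(s["eef_pos"],s["tool_rot"],s["qpos"].round(2));c=cal("wrist");im=snap("wrist","w7.png");pickle.dump(c,open("w7.pkl","wb"))
g=np.array([591.5,-223,26]);p=proj(c,g)[0]
x0,y0=p.astype(int)-30;print(x0,y0)
cv2.imwrite("pics/w7c.png",cv2.resize(im[y0:y0+60,x0:x0+60,::-1],None,fx=8,fy=8,interpolation=cv2.INTER_CUBIC))
ctr,ax,tip=knob(im,c,g);C=onz(c,ctr,26);T=onz(c,tip,26)-C
print(ctr,ax,tip,C,np.degrees(np.arctan2(T[1],T[0])),np.linalg.norm(T))
R=[ray(c,ctr)]
for n in(1,2):
    cc=pickle.load(open(f"w{n}.pkl","rb"));R.append(ray(cc,knob(np.ascontiguousarray(cv2.imread(f"pics/w{n}.png")[:,:,::-1]),cc,g)[0]))
print(tri(R))
```

```text
[ 584.53397722 -188.00437547  135.80200774] [-3.13989272e+00 -2.83239459e-04 -1.50668561e-04] [ 0.22  0.69  0.07  1.71 -0.07  0.74 -1.24]
295 160
[323.86947632 190.34657669] (35.5012321472168, 36.666404724121094) [322.77092732 180.4962406 ] [ 591.30035241 -222.15128651   26.        ] 8.186142040579893 7.593089297729051
(array([ 590.5857097 , -223.20620735,   21.75853483]), [np.float64(0.6017930447106655), np.float64(0.7681039137274281), np.float64(0.3253763829827818)])
```

View pics/w7c.png

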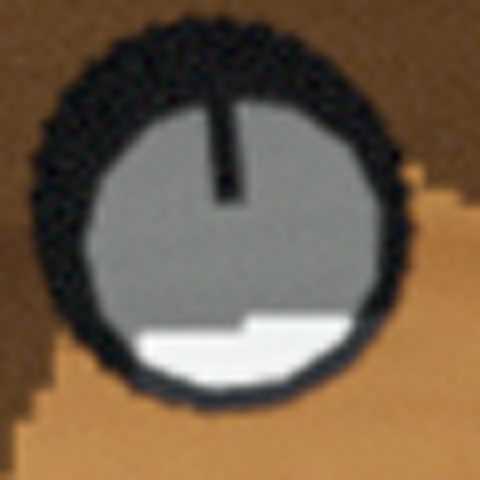

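The crop shows the knob's disc centre at about (235,245) and its pointer from (230,200) to (220,100), an angle of about +7° from world +x. The centre is at (591.3, -222.3). I descend in two stages.

Request:
carry_out --deltas '[0, 0, 0, 0.0065, 0.0345, 0.02, -1, 0, 0, 0, 0, 0, 0.04, -1, 0, 0, 0, 0, 0, 0.03, -1, 0, 0, 0, 0, 0, 0, -1, 0, 0, 0, 0, 0, 0, -1]'

```text
clock: 9.32
eef_pos: [592.0, -222.7, 47.0]
tool_rot: [3.142, -0.002, 0.001]
force: [-0.4, -0.2, 0.8]
width: 85.1
gripper_force: 0.0
```

Run:
```python
from knob import *
s=ctrl.read_state();print(s["eef_pos"],s["tool_rot"]);c=cal("wrist");im=snap("wrist","w8.png");pickle.dump(c,open("w8.pkl","wb"))
g=np.array([591.5,-223,26]);print(proj(c,g))
ctr,ax,tip=knob(im,c,g);C=onz(c,ctr,26);T=onz(c,tip,26)-C
print(ctr,ax,tip,C,np.degrees(np.arctan2(T[1],T[0])),np.linalg.norm(T))
R=[ray(c,ctr)]
for n in(1,2,7):
    cc=pickle.load(open(f"w{n}.pkl","rb"));R.append(ray(cc,knob(np.ascontiguousarray(cv2.imread(f"pics/w{n}.png")[:,:,::-1]),cc,g)[0]))
print(tri(R))
```

```text
[ 592.01773919 -222.70021478   47.00301258] [ 3.14157260e+00 -1.68250169e-03  1.19036416e-03]
[[278.3495106  246.94419151]]
[276.73620605 246.50646973] (49.70170211791992, 53.94698715209961) [274.60474371 233.13626234] [ 591.73950376 -222.18151399   26.        ] 8.373602723036585 7.325502315230086
(array([ 590.97551432, -222.78268676,   23.72430204]), [np.float64(0.6406185161865102), np.float64(1.0993550990067114), np.float64(0.15946868193962585), np.float64(0.41011512346576756)])
```

Request:
carry_out --deltas '[0, 0, 0, 0, 0, 0.025, -1, 0, 0, 0, 0, 0, 0.018, -1, 0, 0, 0, 0, 0, 0, -1, 0, 0, 0, 0, 0, 0, 1, 0, 0, 0, 0, 0, 0, 1, 0, 0, 0, 0, 0, 0, 1, 0, 0, 0, 0, 0, 0, 1, 0, 0, 0, 0, 0, 0, 1, 0, 0, 0, 0, 0, 0, 1]'

```text
clock: 10.5
eef_pos: [591.6, -223.9, 3.9]
tool_rot: [3.141, -0.002, -0.0]
force: [-0.4, 0.9, 6.4]
width: 34.4
gripper_force: 59.9
```

Request:
carry_out --deltas '[0, 0, 0, 0, 0, -0.02, 1, 0, 0, 0, 0, 0, -0.04, 1, 0, 0, 0, 0, 0, -0.045, 1, 0, 0, 0, 0, -0.044, 0, 1, 0, 0, 0, 0, -0.044, 0, 1, 0, 0, 0, 0, -0.044, 0, 1, 0, 0, 0, 0, -0.044, 0, 1, 0, 0, 0, 0, -0.044, 0, 1, 0, 0, 0, -0.003, -0.028, 0, 1, 0, 0, 0, 0, 0, 0, 1, 0, 0, 0, 0, 0, 0, 1]'

```text
clock: 11.88
eef_pos: [588.2, 23.1, 108.6]
tool_rot: [3.141, -0.001, -0.001]
force: [-0.0, -1.0, -0.5]
width: 34.5
gripper_force: 59.8
```

Run:
```python
from knob import *
s=ctrl.read_state();print(s["eef_pos"],s["tool_rot"],s["width"]);e=s["eef_pos"];c=cal("wrist");im=snap("wrist","w9.png");pickle.dump(c,open("w9.pkl","wb"))
g=e+[0,0,22];p=proj(c,g)[0];print(p)
x0,y0=50,140
cv2.imwrite("pics/w9c.png",cv2.resize(im[120:370,120:440,::-1],None,fx=2,fy=2,interpolation=cv2.INTER_CUBIC))
try:
    ctr,ax,tip=knob(im,c,g);C=onz(c,ctr,g[2]);T=onz(c,tip,g[2])-C
    print(ctr,ax,tip,C-e,np.degrees(np.arctan2(T[1],T[0])),np.linalg.norm(T))
except Exception as x:print(x)
```

```text
[588.23508513  23.13160234 108.60243871] [ 3.14059970e+00 -8.75662030e-04 -1.23938294e-03] 34.45264211851742
[277.55305358 289.46796919]
[278.39233398 288.38671875] (61.779815673828125, 70.15156555175781) [275.65851562 272.14366224] [ 0.47633504 -0.32776221 22.        ] 8.39390095270364 7.113920830876594
```

View pics/w9c.png

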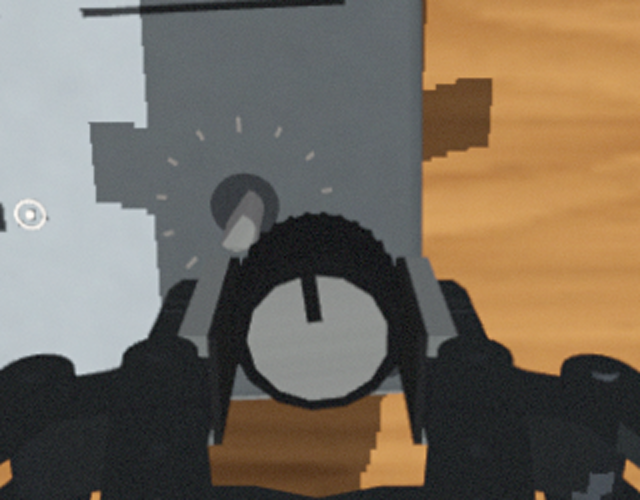

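The knob sits upright and centred in the fingers, with its pointer at about 9°. The shaft tip is seen again at crop (239,235), so I can triangulate it against the earlier view.

Run:
```python
from knob import *
c4=pickle.load(open("w4.pkl","rb"));c9=pickle.load(open("w9.pkl","rb"))
def tip(n,c):
    im=cv2.imread(f"pics/{n}.png");g=proj(c,[588,44.5,73])[0]
    x0,y0=int(g[0])-15,int(g[1])-15;w=cv2.cvtColor(im[y0:y0+30,x0:x0+30],cv2.COLOR_BGR2HSV);return g
print(tip("w4",c4),tip("w9",c9))
a,b=(325+305/9-.44,189+288/9-.44),(120+239/2-.25,120+235/2-.25)
print(tri([ray(c4,a),ray(c9,b)]),onz(c4,a,73),onz(c9,b,73))
# D top centroid is ~1 mm from the axis, away from the flat
```

```text
[358.27488188 220.21198782] [238.61448389 235.77729713]
(array([587.35485833,  44.24231097,  72.72836264]), [np.float64(0.30813715920596796), np.float64(0.30813715920575263)]) [587.77157468  44.37688124  73.        ] [587.13461007  44.18091559  73.        ]
```

Request:
carry_out --deltas '[0, 0, 0, -0.001, -0.022, 0, 1, 0, 0, -8.6, 0, 0, 0, 1, 0, 0, -8.6, 0, 0, 0, 1, 0, 0, -8.6, 0, 0, 0, 1, 0, 0, -8.6, 0, 0, 0, 1, 0, 0, -8.6, 0, 0, 0, 1, 0, 0, 0, 0, 0, 0, 1, 0, 0, 0, 0, 0, 0, 1, 0, 0, 0, 0, 0, 0, 1]'

```text
clock: 13.05
eef_pos: [587.0, 46.0, 107.9]
tool_rot: [3.141, 0.0, 0.748]
force: [-1.3, -0.0, -1.5]
width: 34.1
gripper_force: 59.8
```

Run:
```python
from knob import *
s=ctrl.read_state();print(s["eef_pos"],s["tool_rot"],s["force"]);e=s["eef_pos"];c=cal("wrist");im=snap("wrist","w10.png");pickle.dump(c,open("w10.pkl","wb"))
g=e+[0,0,22]
ctr,ax,tip=knob(im,c,g);C=onz(c,ctr,g[2]);T=onz(c,tip,g[2])-C
print(C,C-e,np.degrees(np.arctan2(T[1],T[0])),np.linalg.norm(T))
```

```text
[587.00941981  46.00729864 107.91836702] [3.14134417e+00 2.23625948e-04 7.48220828e-01] [-1.30121473 -0.04135865 -1.51045123]
[587.1046551   46.70576918 129.91836702] [ 0.09523529  0.69847054 22.        ] 51.15295740393459 7.133364235028938
```

Request:
carry_out --deltas '[0, 0, 0, 0, 0.0015, 0.015, 1, 0, 0, 0, 0, 0, 0.012, 1, 0, 0, 0, 0, 0, 0.004, 1, 0, 0, 0, 0, 0, 0.003, 1, 0, 0, 0, 0, 0, 0, 1]'

```text
clock: 13.72
eef_pos: [588.0, 45.3, 73.8]
tool_rot: [-3.142, 0.0, 0.75]
force: [0.3, 0.6, -1.4]
width: 34.0
gripper_force: 59.8
```

Request:
carry_out --deltas '[0, 0, 0, 0, 0, 0.003, 1, 0, 0, 0, 0, 0, 0.002, 1, 0, 0, 0, 0, 0, 0, 1]'

```text
clock: 14.1
eef_pos: [587.9, 45.1, 68.8]
tool_rot: [3.142, 0.0, 0.75]
force: [-0.4, -0.6, -1.6]
width: 34.1
gripper_force: 59.8
```

Request:
carry_out --deltas '[0, 0, 0, 0, 0, 0.003, 1, 0, 0, 0, 0, 0, 0.003, 1, 0, 0, 0, 0, 0, 0.001, 1, 0, 0, 0, 0, 0, 0, 1, 0, 0, 0, 0, 0, 0, 1]'

```text
clock: 14.72
eef_pos: [587.9, 45.2, 61.8]
tool_rot: [-3.141, 0.0, 0.75]
force: [-0.5, -1.6, -0.4]
width: 34.1
gripper_force: 59.8
```

Request:
carry_out --deltas '[0, 0, 0, 0, 0, 0.002, 1, 0, 0, 0, 0, 0, 0.001, 1, 0, 0, 0, 0, 0, 0, 1]'

```text
clock: 15.1
eef_pos: [588.1, 45.2, 59.2]
tool_rot: [3.141, -0.0, 0.75]
force: [-0.5, -1.6, 3.3]
width: 34.4
gripper_force: 60.0
```

Request:
carry_out --deltas '[0, 0, 0, 0, 0, 0.002, 1, 0, 0, 0, 0, 0, 0.002, 1, 0, 0, 0, 0, 0, 0, 1, 0, 0, 0, 0, 0, 0, 1]'

```text
clock: 15.6
eef_pos: [588.3, 45.2, 56.5]
tool_rot: [3.141, -0.0, 0.75]
force: [-3.6, -1.9, 15.5]
width: 34.0
gripper_force: 61.6
```

Request:
carry_out --deltas '[0, 0, 0, 0, 0, 0.002, 1, 0, 0, 0, 0, 0, 0.001, 1, 0, 0, 0, 0, 0, 0, 1, 0, 0, 0, 0, 0, 0, 1]'

```text
clock: 16.1
eef_pos: [588.4, 45.1, 55.9]
tool_rot: [3.14, -0.001, 0.75]
force: [-9.3, -2.3, 35.2]
width: 34.3
gripper_force: 63.6
```

Run:
```python
from knob import *
s=ctrl.read_state();e=s["eef_pos"];c=cal("wrist");im=snap("wrist","w11.png")
print(e,s["force"],s["torque"])
for z in(79,83):
    g=np.array([588,45,z]);ctr,ax,tip=knob(im,c,g);C=onz(c,ctr,z);T=onz(c,tip,z)-C
    print(z,ax,C,np.degrees(np.arctan2(T[1],T[0])))
c4=cal("scene");i2=snap("scene","s2.png");p=proj(c4,[[588,45,79],[583,165,66]]);print(p)
cv2.imwrite("pics/w11c.png",np.hstack([im[100:400,80:480,::-1],cv2.resize(i2[185:260,205:305,::-1],(400,300),interpolation=cv2.INTER_CUBIC)]))
```

```text
[588.43438476  45.13923967  55.88045017] [-9.27440224 -2.27648467 35.22132504] [-0.57878476  2.04976233 -0.00896054]
79 (62.25465393066406, 70.46450805664062) [588.87005816  46.21228498  79.        ] 51.20082965968197
83 (62.25465393066406, 70.46450805664062) [590.55720877  47.79056897  83.        ] 51.20082965968179
[[275.5548147  207.31295359]
 [245.76969946 227.5770669 ]]
```

View pics/w11c.png

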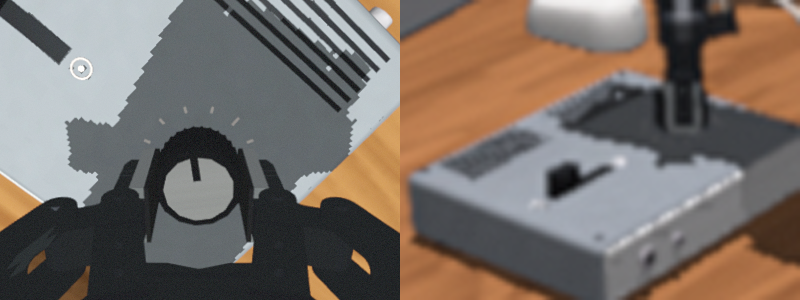

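The knob is seated and pressed in, its size in the wrist view is unchanged so it hasn't slipped, and its pointer is at 51°. The scene crop shows the selector cap at the arcs end of its slot. I hand the job in.

```bash
python3 -c "
from cell import ctrl
print(ctrl.finish_job())"
```

```text
the job is handed in; nothing more can be done
None
```

I handed the job in with the selector at its wireless stop and the knob fully on the D-shaft, flat to flat, still gripped and pressed in to its stop with about 35 N; the verdict was not shown to me, and the bystanders were not touched on the way.

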